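# Open the bench lock drawer by its combination dial

### The job

Open the small combination-locked drawer on the repair bench: turn the dial left (counterclockwise from above) to 15, going past it twice and stopping on it the third time; then right past 5 once, stopping on it the second time; then left again slowly towards about 20 until you feel the lock drop in and the dial stop dead, without forcing it past that. Then pull the drawer at least 6 cm open by its finger pull and let go, leaving the other things on the bench where they are.

Things in the scene. Friction and masses are not known exactly. Their poses are not given: they have to be found in the camera images.
- safe: grey steel lock drawer cabinet, 200 x 200 x 85 mm, fixed to the bench. Origin: centre of its underside; x points from the drawer front to the back, y to the left of one facing along +x, z up. The drawer front is its -x face. The dial's vertical axis is at x = -20 mm, y = 0
- index (a point): top of the fixed raised steel index pointer (14 x 4 x 6 mm) on the cabinet's top, in front of the dial, 56 mm from the dial's axis towards the cabinet's -x. The dial mark beside it is the dial's reading. The dial reads n when the crank post stands n marks (n x 9 degrees) counterclockwise, seen from above, from the direction axis-to-pointer; turning left raises the reading
- dial: round black dial, 90 mm across, on the cabinet's top; turns endlessly both ways about its vertical axis. Origin on that axis at bench height; its x axis points away from the crank post, so aligned with the cabinet's x it reads 0. 40 evenly spaced white marks, numbers growing clockwise round the face, 0 under the crank post. 1 to 3 N at the post turn it; keep under 19 N against the stop
- dial_center (a point): centre of the dial's face, on its axis, 97 mm above the bench. Inside are two lock wheels, each picked up after one full turn of the dial. Stop on 15 and 5 within 1 mark. The lock is worn: the last number lies up to 1.5 marks either side of 20; passing it slower than 1 rad/s, a sprung fence drops in and the dial stops dead both ways (play about 5 degrees)
- crank_grip (a point): on the axis of the crank post, 26 mm above its foot and 10 mm below its top: an upright steel sleeve, 17 mm in diameter and 36 mm tall, standing on the dial 32 mm from its axis, foot 98 mm and top 134 mm above the bench. It spins freely on its own axis, so a gripper can lead it round without turning; grip it at about 20 N, lighter grips creep off
- drawer (a joint): how far the drawer is open, 0 (shut) to 0.09 m; it slides along the cabinet's -x. Locked it gives only about 2 mm. About 2 to 3 N slide it once unlocked; it stays where it is left.
- pull_grip (a point): on the drawer's finger pull: an upright steel plate 12 mm thick (along the cabinet's y), 30 mm long (along its x, sticking out in front of the drawer front), from 42 to 74 mm above the bench. This point lies 17 mm in front of the drawer front, mid thickness, 62 mm above the bench
- board: bystander: green circuit board 50 x 35 x 8 mm lying on the cabinet's top near the back edge; origin at the centre of its underside
- spool: bystander: aluminium solder spool 56 mm across, 45 mm tall, beside the cabinet; origin under its centre
- flux: bystander: white bottle 44 mm across, 85 mm tall, beside the cabinet; origin under its centre
- driver: bystander: screwdriver about 160 mm long lying beside the cabinet; origin near its middle
- partstray: bystander: grey divided tray 130 x 100 x 30 mm; origin under its centre
- tester: bystander: black meter 60 x 120 x 28 mm; origin under its centre
- pencup: bystander: green cup 72 mm across, 95 mm tall; origin under its centre

How it is judged:
By the outcome, as a careful person would: the job done as asked, in the order asked, and still so for the second after the job is handed in, with the robot touching nothing.
It also fails if it takes over 72 s, if anything falls off the work surface, if the arm or the gripper's body presses on something with over 40 N, if the wrist force passes 120 N, or if a joint passes its speed limit or range.

### The arm

A 7-joint arm with a two-finger parallel gripper is mounted at the origin on the work surface. World frame = base frame: x ahead of the robot, y to its left, z up, the work surface at z = 0. Lengths are in m, angles in rad, forces in N, time in s.
With the tool pointing down it reaches from about 0.4 to 0.85 m from the base axis. Payload 4.5 kg.
Tool frame: the origin (TCP) lies midway between the tips of the shut fingers; the grasp point (between the pads) lies 19 mm behind it; z points along the fingers, y is the line along which they close (so a half turn about z gives the same grasp; the last joint's range is limited). The gripper opens to 88 mm and grips with 3 to 60 N. Pads are 18 mm wide; open, the fingers measure 123 mm over their backs; the gripper's body (75 mm by 187 mm) begins 45 mm behind the grasp point.
Start: joints at [1.229, 0.689, -0.195, 1.565, 0.157, 0.902, -0.215], TCP at [0.229, -0.581, 0.239] pointing down, gripper open.
Joint ranges: [-3.01, 3.01], [-0.46, 2.08], [-1.47, 1.51], [0.13, 2.56], [-1, 4.14], [0.04, 2.09], [-2.66, 2.66]. Speed limits (rad/s): [2.57, 2.57, 3.14, 3.14, 3.14, 3.14, 3.14].

### API

Orientations are given as a unit quaternion [x, y, z, w].
In Python, from plant import r gives the robot as it stands. The module is installed in compiled form; this text tells all that it offers.
- The arm moves only by the tool step_arm, never from a script. Its argument "series" is a list of rows, each a list of 7 numbers: the shift along the world's x, y, z in mm, then the turn, a rotation vector about the world's x, y, z in rad, then the closure, from 0 (fully open) to 1 (shut). A call has 1 to 20 rows; each row shifts and turns the commanded pose from where the row before left it; what a row does not reach is not made up. A row lasts 1/10 s, in which the tool goes at most 50 mm and 8.59 degrees, less where a joint would pass 70% of its speed; a pose out of reach is approached as far as the arm can. A call is refused whole if a number of a shift passes 50 or a number of a turn 0.15, either way. A call with a gripper value outside its range is refused whole. The fingers move at their own pace and stop on an object; "force" is the grip in N (left out, the last holds). Time passes only in rows, so rows that do not move let the fingers close. It gives the time, the measured TCP pose, the force, the opening and the grip force at its end, in the units of the state.
- r.get_state(): the state, without advancing time (a new reading comes with each control period).
- r.snapshot(name): name is "side" or "top" or "wrist"; returns (picture, depth): 384x512x3 uint8, blue, green, red; 384x512 float32, m along the optical axis (not along the pixel's ray), 0 where there is no reading.
- r.get_calibration(name): a dict with "intrinsics" (3x3 intrinsics, pixels), "dist_coeffs" ([k1, k2, p1, p2, k3] as OpenCV has them; the pictures are not rectified), "pose" (4x4, takes a point from camera to world coordinates). Camera axes: x right, y up, looking along -z (the intrinsics and any distortion apply to the point x, -y, -z); pixel columns grow to the right and rows downward; lengths in m; the calibration is good to about 2 mm. A picture is of the moment at which its call begins: read the wrist's pose just before it. get_calibration takes no time and is no camera call; for the wrist camera it gives the pose at the moment of the call.
- r.finish_job(): hands the job in; it is judged then, once.
The state is a dict: "clock": time; "q": joint angles; "qd": joint speeds; "joint_torque": joint torques, N m; "tool_pos": TCP position; "eef_rot": TCP orientation; "contact_force": force on the tool from outside, world axes, zero at the start; "moment": the same for the moment, N m; "opening": opening from 0.0 (shut) to 1.0 (fully open); "finger_force": force on a finger pad.
Only numpy, scipy, OpenCV 4.12 (cv2) and the standard library are available. Lean on these libraries where they do the work, as an engineer would, in place of code of your own. Each camera call takes 0.05 s, during which the arm holds its last target. There are 200 camera calls.

## Working session

There is one attempt and no reset: what is moved stays moved. The work goes in short steps, Python scripts to look and compute and a tool call to move; the robot and the scene stay as the last step left them, time stands still between calls to the robot, and variables do not carry over. Pictures are saved under pics/ and viewed, at most 10 in all, crops included, and the job is handed in when it is done.

Besides the shell and the picture viewer there is one more tool, called after "Request:" as a command line: name --pt "numbers of a row" for each row, then --argument value for the rest. step_arm: Moves the arm, as the interface text tells. Its arguments: {"type":"object","properties":{"series":{"type":"array"},"force":{"type":"number"}},"required":["series"]}

```bash
mkdir -p pics
cat > h.py <<'E'
import numpy as np, cv2
from plant import r
def snap(name,fn=None):
    c=r.get_calibration(name); im,d=r.snapshot(name)
    if fn: cv2.imwrite('pics/'+fn,im)
    return im,d,c
def ray(c,uv):
    p=cv2.undistortPoints(np.float32([[uv]]),np.array(c['intrinsics']),np.array(c['dist_coeffs']))[0,0]
    T=np.array(c['pose']); return T[:3,3],T[:3,:3]@np.array([p[0],-p[1],-1.])
def onplane(c,uv,z):
    o,d=ray(c,uv); return o+d*(z-o[2])/d[2]
E
python3 - <<'E'
from h import *
im,d,c=snap('top','top1.png'); print(np.array(c['pose']).round(3))
im2,d,c=snap('side','side1.png'); print(np.array(c['pose']).round(3)); print(r.get_state())
cv2.imwrite('pics/a.png',np.vstack([im,im2])[:, :] if 0 else cv2.resize(np.hstack([im,im2]),(800,300)))
E
```

```text
[[-0.022  0.998 -0.063  0.499]
 [-0.999 -0.024 -0.026 -0.033]
 [-0.027  0.063  0.998  1.249]
 [ 0.     0.     0.     1.   ]]
[[ 0.948  0.173 -0.268  0.353]
 [-0.318  0.573 -0.755 -0.692]
 [ 0.023  0.801  0.598  0.61 ]
 [ 0.     0.     0.     1.   ]]
{'clock': 0.1, 'q': array([ 1.2288149 ,  0.68985521, -0.19452352,  1.566186  ,  0.15733433,
        0.90252747, -0.21510998]), 'qd': array([-0.00095885, -0.00184275, -0.00179179, -0.00265321, -0.00069512,
        0.00110681, -0.00022446]), 'joint_torque': array([-3.13900397e-03, -5.28497064e+01, -1.27158064e+00, -1.53836256e+01,
       -5.25970850e-02,  2.03648138e-03,  3.57465115e-05]), 'tool_pos': array([ 0.22912803, -0.58090202,  0.23803276]), 'eef_rot': array([ 9.82392288e-01,  1.86828172e-01, -2.19009875e-04, -7.60029782e-04]), 'contact_force': array([-0.11654112, -1.04631844, -0.41388814]), 'moment': array([0.03609564, 0.01428912, 0.03006422]), 'finger_force': 0.0, 'opening': 1.0006968050575151}
```

View pics/top1.png

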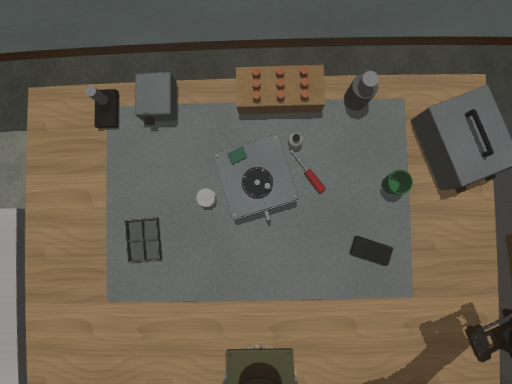

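View pics/side1.png

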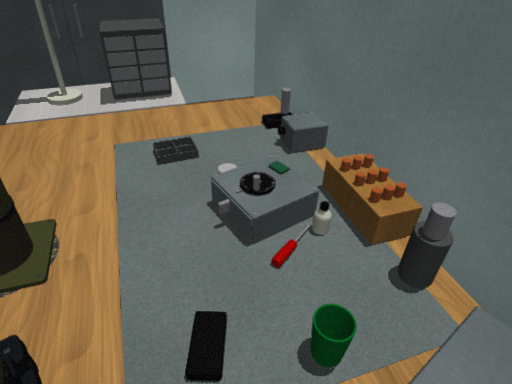

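The top view shows the cabinet around (257,177) with the pull at (267,215). The spool (206,198), flux (296,139) and driver (310,178) are beside it. Next I'll zoom in and take a rough measurement.

Run:
```python
from h import *
im=cv2.imread('pics/top1.png'); c=r.get_calibration('top')
cv2.imwrite('pics/crop1.png',cv2.resize(im[125:230,195:335],(800,600),interpolation=cv2.INTER_CUBIC))
for n,uv,z in [('dial',(257,182),.097),('cornerFL',(235,218),.085),('FR',(297,201),.085),('BL',(216,155),.085),('BR',(277,138),.085),('pull',(267,216),.074),('spool',(206,198),.045),('flux',(296,139),.085)]: print(n,onplane(c,uv,z).round(3))
```

```text
dial [ 0.605 -0.006  0.097]
cornerFL [0.504 0.06  0.085]
FR [ 0.549 -0.12   0.085]
BL [0.689 0.112 0.085]
BR [ 0.734 -0.067  0.085]
pull [ 0.507 -0.032  0.074]
spool [0.566 0.149 0.045]
flux [ 0.729 -0.122  0.085]
```

View pics/crop1.png

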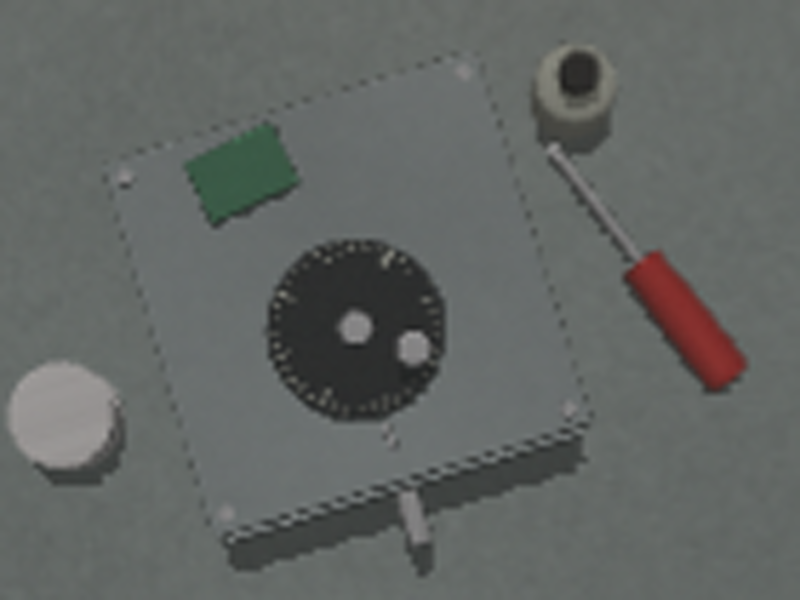

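The crop shows the dial at crop (356,328), the post at (413,348), the index at (390,435) and the pull at (415,530). The reading is about 6. Next I'll move above the cabinet for a wrist look.

Request:
step_arm --pt "25 39 6 0 0 -0.007 0" --pt "25 39 6 0 0 -0.007 0" --pt "25 39 6 0 0 -0.007 0" --pt "25 39 6 0 0 -0.007 0" --pt "25 39 6 0 0 -0.007 0" --pt "25 39 6 0 0 -0.007 0" --pt "25 39 6 0 0 -0.007 0" --pt "25 39 6 0 0 -0.007 0" --pt "25 39 6 0 0 -0.007 0" --pt "25 39 6 0 0 -0.007 0" --pt "25 39 0 0 0 -0.007 0" --pt "25 39 0 0 0 -0.007 0" --pt "25 39 0 0 0 -0.007 0" --pt "15 20 0 0 0 -0.007 0" --pt "0 0 0 0 0 0 0" --pt "0 0 0 0 0 0 0"

```text
clock: 1.7
tool_pos: [0.569, -0.0545, 0.2982]
eef_rot: [0.99, 0.139, -0.001, 0.0]
contact_force: [0.2, 0.3, -0.3]
opening: 1.005
finger_force: 0.0
```

Run:
```python
from h import *
s=r.get_state(); print(s['clock'],s['tool_pos'],s['eef_rot'],s['contact_force'])
im,d,c=snap('wrist','w1.png'); print(np.array(c['pose']).round(3)); np.savez('w1.npz',d=d,K=c['intrinsics'],D=c['dist_coeffs'],T=c['pose'])
```

```text
1.7 [ 0.56895107 -0.05449312  0.29818282] [ 9.90305774e-01  1.38902173e-01 -7.76699984e-04  2.37848724e-04] [ 0.20130946  0.29034513 -0.31265589]
[[ 0.275  0.909  0.313  0.65 ]
 [-0.961  0.26   0.09  -0.032]
 [ 0.001 -0.326  0.945  0.445]
 [ 0.     0.     0.     1.   ]]
```

View pics/w1.png

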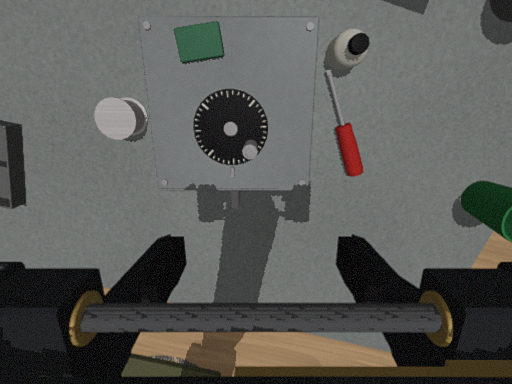

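The wrist view shows the dial at (231,127), the post top at (250,150), the index at (233,172), the pull at (236,197), and cabinet top corners at about (140,18), (319,15), (308,188) and (159,190). Now the measurement.

Run:
```python
from h import *
z=np.load('w1.npz'); c=dict(intrinsics=z['K'],dist_coeffs=z['D'],pose=z['T']); d=z['d']
im=cv2.imread('pics/w1.png'); g=cv2.cvtColor(im,cv2.COLOR_BGR2GRAY)
def pt(u,v):
    o,dr=ray(c,(u,v)); return o+dr*d[v,u]
for n,u,v in [('knob',231,129),('post',250,150),('face',215,140),('top',180,160),('index',233,172),('pull',236,197),('pull',236,201)]: print(n,pt(u,v).round(4))
# per-pixel world points
vv,uu=np.mgrid[0:230,90:350]; P=np.array([onplane(c,(u,v),0) for u,v in zip(uu.ravel(),vv.ravel())])
o=z['T'][:3,3]; D=P-o; ax=-z['T'][:3,2]; s=d[0:230,90:350].ravel()/(D@ax); W=o+D*s[:,None]
G=g[0:230,90:350].ravel(); ctr=np.array([.605,-.006])
rr=np.hypot(*(W[:,:2]-ctr).T)
top=(abs(W[:,2]-.085)<.006)&(rr<.2)&(abs(W[:,2]-.085)<.006)
Q=W[top][:,:2].astype(np.float32); print('cab rect',cv2.minAreaRect(Q))
dm=(rr<.06)&(G<60)&(W[:,2]>.08); e=cv2.minEnclosingCircle(W[dm][:,:2].astype(np.float32)); print('dial',e)
pm=(rr<.06)&(W[:,2]>.125); print('post',W[pm].mean(0),pm.sum(),cv2.minEnclosingCircle(W[pm][:,:2].astype(np.float32)))
im_=(W[:,2]>.088)&(W[:,2]<.096)&(rr>.047)&(rr<.07); print('index',W[im_].mean(0),im_.sum())
km=(rr<.012); print('knob z',np.percentile(W[km][:,2],[10,50,90,99]))
pl=(W[:,0]<.55)&(abs(W[:,2]-.074)<.005)&(abs(W[:,1]+.03)<.03); print('pull',W[pl].mean(0),W[pl].min(0),W[pl].max(0),pl.sum())
b=[.0];
```

```text
knob [ 0.6048 -0.0086  0.0996]
post [ 0.5934 -0.0365  0.1355]
face [0.5863 0.0071 0.0963]
top [0.5471 0.0457 0.0857]
index [ 0.5523 -0.0236  0.0922]
pull [ 0.5142 -0.0359  0.0752]
pull [ 0.5085 -0.0373  0.0754]
cab rect ((0.6278571486473083, -0.020386233925819397), (0.20350664854049683, 0.23794475197792053), 15.354419708251953)
dial ((0.6082102656364441, -0.009875286370515823), 0.047860000282526016)
post [ 0.6245476  -0.03376744  0.30613752] 443 ((0.6171867847442627, -0.03384022414684296), 0.033459801226854324)
index [ 0.57194942 -0.0173681   0.09068941] 48
knob z [0.09720202 0.09837607 0.10003611 0.10085186]
pull [ 0.51139204 -0.03400502  0.07456619] [ 0.4958389  -0.05900566  0.07024978] [ 0.53412736 -0.00568001  0.0789766 ] 175
```

Run:
```python
from h import *
z=np.load('w1.npz'); c=dict(intrinsics=z['K'],dist_coeffs=z['D'],pose=z['T'])
im=cv2.imread('pics/w1.png'); g=cv2.cvtColor(im,cv2.COLOR_BGR2GRAY)
def big(m,box):
    k=np.zeros_like(m); u0,v0,u1,v1=box; k[v0:v1,u0:u1]=m[v0:v1,u0:u1]
    cs,_=cv2.findContours(k,cv2.RETR_EXTERNAL,cv2.CHAIN_APPROX_NONE); return max(cs,key=cv2.contourArea)[:,0]
def fit(ct,zz):
    X=np.array([onplane(c,p,zz)[:2] for p in cv2.convexHull(ct)[:,0].astype(float)]); return X
k=big((g<70).astype(np.uint8)*255,(185,80,275,172)); X=fit(k,.097); print('dial',cv2.fitEllipse(X.astype(np.float32)*1000))
for n,box,zz in [('knob',(220,118,241,139),.099),('post',(240,138,260,161),.134)]:
    k=big((g>110).astype(np.uint8)*255,box); print(n,len(k),cv2.boundingRect(k),cv2.fitEllipse(fit(k,zz).astype(np.float32)*1000))
X=np.array([onplane(c,p,.0851)[:2] for p in [(140,18),(319,15),(308,188),(159,190)]]); print(X.round(4)); 
f=(X[0]+X[1]-X[2]-X[3]); print(np.degrees(np.arctan2(f[1],f[0])), np.degrees(np.arctan2(*(X[3]-X[2])[::-1]))-90,X.mean(0))
```

```text
dial ((605.2970581054688, -7.49558162689209), (88.63124084472656, 89.01957702636719), 94.5551528930664)
knob 37 (224, 122, 13, 13) ((605.1553955078125, -7.419831275939941), (15.206840515136719, 15.744321823120117), 115.00281524658203)
post 52 (242, 145, 18, 16) ((590.5198364257812, -38.393775939941406), (15.63935661315918, 21.819299697875977), 157.74459838867188)
[[ 0.6915  0.1175]
 [ 0.7485 -0.0708]
 [ 0.5564 -0.1246]
 [ 0.4993  0.0652]]
15.435489204345625 16.763482639404415 [ 0.62391406 -0.0031948 ]
```

Request:
step_arm --pt "12 9 -20 0 0 0 0" --pt "12 8.4 -30 0 0 0 0" --pt "0 0 -30 0 0 0 0" --pt "0 0 -30 0 0 0 0.3" --pt "0 0 -30 0 0 0 0.5" --pt "0 0 -25 0 0 0 0.5" --pt "0 0 -15 0 0 0 0.5" --pt "0 0 -11 0 0 0 0.5" --pt "0 0 0 0 0 0 0.5" --pt "0 0 0 0 0 0 0.5" --force 20

```text
clock: 2.75
tool_pos: [0.5936, -0.0379, 0.1083]
eef_rot: [0.99, 0.138, 0.0, 0.0]
contact_force: [-0.8, -0.0, -0.1]
opening: 0.496
finger_force: 0.0
```

Run:
```python
from h import *
s=r.get_state(); print(s['clock'],s['tool_pos'],s['eef_rot'],s['contact_force'],s['opening'])
im,d,c=snap('wrist'); cv2.imwrite('pics/w2.png',im)
np.savez('w2.npz',d=d,K=c['intrinsics'],D=c['dist_coeffs'],T=c['pose'])
```

```text
2.75 [ 0.59361912 -0.03786017  0.10831214] [9.90448454e-01 1.37882793e-01 3.44311568e-04 2.76365110e-04] [-0.80123673 -0.02141633 -0.07983626] 0.49649497967549566
```

View pics/w2.png

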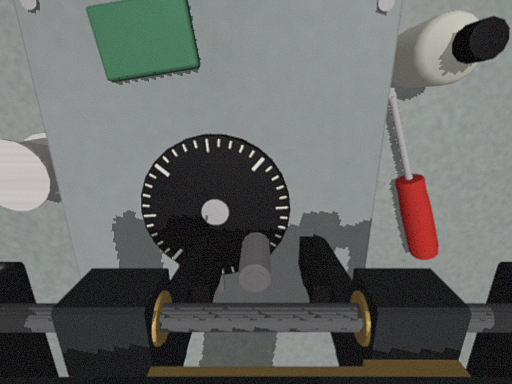

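The picture shows the post between the fingers, with its top disc centred near (256,277). The hub is at (215,212), and the long dial marks are at (209,145), (258,165), (161,169) and (178,254).

Run:
```python
from h import *
z=np.load('w2.npz'); c=dict(intrinsics=z['K'],dist_coeffs=z['D'],pose=z['T'])
k=onplane(c,(215,212),.099); print('hub',k)
print('post',onplane(c,(256,277),.134),'L/R',onplane(c,(240,277),.134),onplane(c,(272,277),.134))
for uv in [(209,145),(258,165),(161,169),(178,254)]:
    p=onplane(c,uv,.097)-k; print(np.hypot(*p[:2]),np.degrees(np.arctan2(p[1],p[0])))
p=onplane(c,(256,277),.134)-k; print(np.hypot(*p[:2]),np.degrees(np.arctan2(p[1],p[0]))%360)
```

```text
hub [ 0.60510176 -0.00743526  0.099     ]
post [ 0.59202434 -0.03685301  0.134     ] L/R [ 0.58984499 -0.02915091  0.134     ] [ 0.59420563 -0.04455603  0.134     ]
0.039394446706897845 18.153479507384116
0.03794131512146023 -26.547212470039554
0.03930558542193541 65.03716329705179
0.038865359395526385 155.34261075809536
0.03219352578686013 246.03284603551694
```

Request:
step_arm --pt "-1.5 1 -1 0 0 0 0.7" --pt "0 0 0 0 0 0 1" --pt "0 0 0 0 0 0 1" --pt "0 0 0 0 0 0 1" --pt "0 0 0 0 0 0 1" --force 20

```text
clock: 3.3
tool_pos: [0.5923, -0.0358, 0.107]
eef_rot: [0.99, 0.139, 0.0, -0.0]
contact_force: [-0.2, -0.1, 1.0]
opening: 0.174
finger_force: 20.0
```

```bash
cat > plan.py <<'E'
from h import *
import sys
C=np.array([605.2,-7.5]); Y=195.8
def ang():
    s=r.get_state(); p=s['tool_pos'][:2]*1000-C
    a=np.degrees(np.arctan2(p[1],p[0])); print('t',round(s['clock'],2),'n',round(((a-Y)%360)/9,2),'rad',np.hypot(*p).round(2),'F',s['contact_force'].round(1),'open',round(s['opening'],3),'gf',round(s['finger_force'],1),'z',s['tool_pos'][2].round(4))
def rows(n0,steps,p0=None,R=32):
    n=n0; p=np.array(p0) if p0 is not None else None
    for st in steps:
        n+=st; q=C+R*np.array([np.cos(np.radians(Y+9*n)),np.sin(np.radians(Y+9*n))])
        if p is None: pass
        print([*(float(round(x,1)) for x in q-p),0,0,0,0,1],end=','); p=p+np.round(q-p,1)
    print('\nend',p,n)
E
python3 - <<'E'
from plan import *
ang(); p=r.get_state()['tool_pos'][:2]*1000; n=((np.degrees(np.arctan2(*(p-C)[::-1]))-Y)%360)/9; print(p)
rows(n,[.5,1]+[2]*18,p)
E
```

```text
t 3.3 n 5.52 rad 31.08 F [-0.2 -0.1  1. ] open 0.174 gf 20.0 z 0.107
[592.30709338 -35.78231871]
[1.9, -1.8, 0, 0, 0, 0, 1],[4.9, -1.3, 0, 0, 0, 0, 1],[10.0, -0.4, 0, 0, 0, 0, 1],[9.6, 2.8, 0, 0, 0, 0, 1],[8.3, 5.6, 0, 0, 0, 0, 1],[6.2, 7.9, 0, 0, 0, 0, 1],[3.4, 9.4, 0, 0, 0, 0, 1],[0.4, 10.0, 0, 0, 0, 0, 1],[-2.8, 9.6, 0, 0, 0, 0, 1],[-5.6, 8.3, 0, 0, 0, 0, 1],[-7.9, 6.2, 0, 0, 0, 0, 1],[-9.4, 3.4, 0, 0, 0, 0, 1],[-10.0, 0.3, 0, 0, 0, 0, 1],[-9.6, -2.7, 0, 0, 0, 0, 1],[-8.3, -5.6, 0, 0, 0, 0, 1],[-6.2, -7.9, 0, 0, 0, 0, 1],[-3.4, -9.4, 0, 0, 0, 0, 1],[-0.4, -10.0, 0, 0, 0, 0, 1],[2.8, -9.6, 0, 0, 0, 0, 1],[5.6, -8.3, 0, 0, 0, 0, 1],
end [581.80709338 -29.28231871] 43.021493230796366
```

```bash
sed -i 's/605.2,-7.5/606.5,-7.1/' plan.py
python3 - <<'E'
from plan import *
p=r.get_state()['tool_pos'][:2]*1000; n=((np.degrees(np.arctan2(*(p-C)[::-1]))-Y)%360)/9; print(n)
rows(n,[.68]+[1]*9,p)
E
```

```text
5.319150884343167
[3.1, -1.3, 0, 0, 0, 0, 1],[4.9, -1.4, 0, 0, 0, 0, 1],[5.0, -0.6, 0, 0, 0, 0, 1],[5.0, 0.2, 0, 0, 0, 0, 1],[4.9, 1.0, 0, 0, 0, 0, 1],[4.7, 1.7, 0, 0, 0, 0, 1],[4.4, 2.5, 0, 0, 0, 0, 1],[3.9, 3.1, 0, 0, 0, 0, 1],[3.4, 3.7, 0, 0, 0, 0, 1],[2.8, 4.2, 0, 0, 0, 0, 1],
end [634.40709338 -22.68231871] 14.999150884343166
```

Request:
step_arm --pt "3.1 -1.3 0 0 0 0 1" --pt "4.9 -1.4 0 0 0 0 1" --pt "5.0 -0.6 0 0 0 0 1" --pt "5.0 0.2 0 0 0 0 1" --pt "4.9 1.0 0 0 0 0 1" --pt "4.7 1.7 0 0 0 0 1" --pt "4.4 2.5 0 0 0 0 1" --pt "3.9 3.1 0 0 0 0 1" --pt "3.4 3.7 0 0 0 0 1" --pt "2.8 4.2 0 0 0 0 1" --pt "0 0 0 0 0 0 1" --pt "0 0 0 0 0 0 1"

```text
clock: 4.5
tool_pos: [0.6336, -0.0227, 0.1068]
eef_rot: [0.99, 0.139, -0.001, 0.0]
contact_force: [-2.8, 1.5, 5.6]
opening: 0.172
finger_force: 20.0
```

Run:
```python
from plan import *
ang(); snap('wrist','w3.png')
```

```text
t 4.5 n 14.91 rad 31.26 F [-2.8  1.5  5.6] open 0.172 gf 20.0 z 0.1068
```

View pics/w3.png

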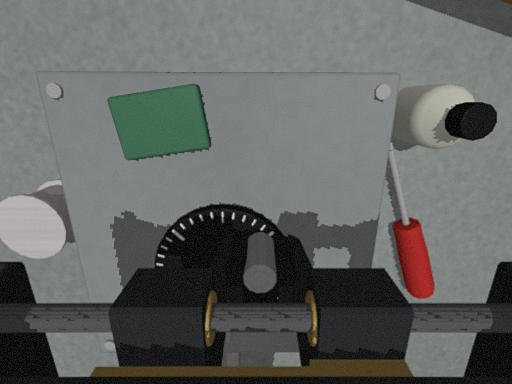

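```bash
sed -i 's/606.5,-7.1/605.8,-6.8/' plan.py
python3 - <<'E'
from plan import *
p=r.get_state()['tool_pos'][:2]*1000
rows(15,[2]*20,p)
E
```

```text
[3.7, 9.9, 0, 0, 0, 0, 1],[0.4, 10.0, 0, 0, 0, 0, 1],[-2.8, 9.6, 0, 0, 0, 0, 1],[-5.5, 8.3, 0, 0, 0, 0, 1],[-7.9, 6.2, 0, 0, 0, 0, 1],[-9.4, 3.5, 0, 0, 0, 0, 1],[-10.0, 0.3, 0, 0, 0, 0, 1],[-9.6, -2.7, 0, 0, 0, 0, 1],[-8.3, -5.5, 0, 0, 0, 0, 1],[-6.2, -7.9, 0, 0, 0, 0, 1],[-3.5, -9.4, 0, 0, 0, 0, 1],[-0.4, -10.0, 0, 0, 0, 0, 1],[2.7, -9.6, 0, 0, 0, 0, 1],[5.6, -8.4, 0, 0, 0, 0, 1],[7.9, -6.2, 0, 0, 0, 0, 1],[9.4, -3.4, 0, 0, 0, 0, 1],[10.0, -0.4, 0, 0, 0, 0, 1],[9.6, 2.7, 0, 0, 0, 0, 1],[8.3, 5.6, 0, 0, 0, 0, 1],[6.2, 7.9, 0, 0, 0, 0, 1],
end [633.70675739 -22.37499111] 55
```

Request:
step_arm --pt "3.0 9.9 0 0 0 0 1" --pt "0.4 10.0 0 0 0 0 1" --pt "-2.8 9.6 0 0 0 0 1" --pt "-5.5 8.3 0 0 0 0 1" --pt "-7.9 6.2 0 0 0 0 1" --pt "-9.4 3.5 0 0 0 0 1" --pt "-10.0 0.3 0 0 0 0 1" --pt "-9.6 -2.7 0 0 0 0 1" --pt "-8.3 -5.5 0 0 0 0 1" --pt "-6.2 -7.9 0 0 0 0 1"

```text
clock: 5.55
tool_pos: [0.5773, 0.0095, 0.107]
eef_rot: [0.99, 0.139, 0.0, -0.0]
contact_force: [2.3, 1.3, 4.3]
opening: 0.176
finger_force: 20.0
```

```bash
python3 -c "
from plan import *
ang()"
```

```text
t 5.55 n 34.94 rad 32.82 F [2.3 1.3 4.3] open 0.176 gf 20.0 z 0.107
```

Request:
step_arm --pt "-3.5 -9.4 0 0 0 0 1" --pt "-0.4 -10.0 0 0 0 0 1" --pt "2.7 -9.6 0 0 0 0 1" --pt "5.6 -8.4 0 0 0 0 1" --pt "7.9 -6.2 0 0 0 0 1" --pt "9.4 -3.4 0 0 0 0 1" --pt "10.0 -0.4 0 0 0 0 1" --pt "9.6 2.7 0 0 0 0 1" --pt "8.3 5.6 0 0 0 0 1" --pt "6.2 7.9 0 0 0 0 1" --pt "3.4 9.5 0 0 0 0 1" --pt "0.4 10.0 0 0 0 0 1" --pt "-2.8 9.6 0 0 0 0 1" --pt "-5.5 8.3 0 0 0 0 1" --pt "-7.9 6.2 0 0 0 0 1" --pt "-9.4 3.5 0 0 0 0 1" --pt "-10.0 0.3 0 0 0 0 1" --pt "-9.6 -2.7 0 0 0 0 1" --pt "-8.3 -5.5 0 0 0 0 1" --pt "-6.2 -7.9 0 0 0 0 1"

```text
clock: 7.55
tool_pos: [0.5773, 0.0093, 0.107]
eef_rot: [0.99, 0.139, 0.0, -0.001]
contact_force: [2.9, 3.2, 5.1]
opening: 0.171
finger_force: 20.0
```

```bash
python3 -c "
from plan import *
ang()"
```

```text
t 7.55 n 34.98 rad 32.76 F [2.9 3.2 5.1] open 0.171 gf 20.0 z 0.107
```

Request:
step_arm --pt "-3.5 -9.4 0 0 0 0 1" --pt "-0.4 -10.0 0 0 0 0 1" --pt "2.7 -9.6 0 0 0 0 1" --pt "5.6 -8.4 0 0 0 0 1" --pt "7.9 -6.2 0 0 0 0 1" --pt "9.4 -3.4 0 0 0 0 1" --pt "10.0 -0.4 0 0 0 0 1" --pt "9.6 2.7 0 0 0 0 1" --pt "4.4 2.5 0 0 0 0 1" --pt "3.9 3.1 0 0 0 0 1" --pt "3.4 3.7 0 0 0 0 1" --pt "2.8 4.2 0 0 0 0 1" --pt "0 0 0 0 0 0 1" --pt "0 0 0 0 0 0 1"

```text
clock: 8.95
tool_pos: [0.6315, -0.0256, 0.1068]
eef_rot: [0.991, 0.137, -0.002, 0.001]
contact_force: [-1.5, -0.9, 9.0]
opening: 0.175
finger_force: 20.0
```

Run:
```python
from plan import *
ang(); im,d,c=snap('wrist','w4.png'); np.savez('w4.npz',d=d,K=c['intrinsics'],D=c['dist_coeffs'],T=c['pose'])
cv2.imwrite('pics/w4c.png',cv2.resize(im[190:300,130:330],(800,440),interpolation=cv2.INTER_CUBIC))
```

```text
t 8.95 n 14.23 rad 31.86 F [-1.5 -0.9  9. ] open 0.175 gf 20.0 z 0.1068
```

View pics/w4c.png

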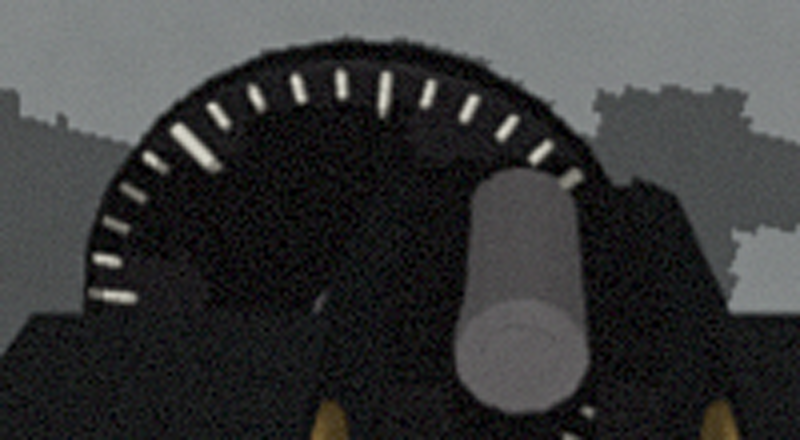

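The crop shows the post top at full-image (260,279) and long marks at (226,213), (179,227) and (158,264).

Run:
```python
from h import *
z=np.load('w4.npz'); c=dict(intrinsics=z['K'],dist_coeffs=z['D'],pose=z['T'])
k=np.array([.6052,-.0075,0])
for uv in [(226,213),(178.7,226.5),(158.5,264)]:
    p=onplane(c,uv,.097)-k; a=np.degrees(np.arctan2(p[1],p[0])); print(np.hypot(*p[:2]),a,((a-195.8)%360/9)%5)
p=onplane(c,(260.5,278),.134)-k; a=np.degrees(np.arctan2(p[1],p[0]));print(np.hypot(*p[:2]),a,(a-195.8)%360/9)
print(r.get_state()['moment'],r.get_state()['eef_rot'])
```

```text
0.03924517533466268 8.613716328709108 4.201524036523232
0.03854503336506886 54.40619874302842 4.289577638114267
0.03952236739058471 100.1500664384134 4.372229604268153
0.03218483379328594 -36.23618211507223 14.218201987214194
[-0.10086897  0.34892225 -0.02774355] [ 0.99052094  0.13733764 -0.00222339  0.00130525]
```

Request:
step_arm --pt "1 1.6 0.2 0 0 0 1" --pt "1 1.6 0.2 0 0 0 1" --pt "0 0 0 0 0 0 1" --pt "0 0 0 0 0 0 1"

```text
clock: 9.4
tool_pos: [0.633, -0.0233, 0.1068]
eef_rot: [0.991, 0.137, -0.003, 0.002]
contact_force: [-1.7, -2.1, 7.2]
opening: 0.172
finger_force: 20.0
```

Run:
```python
from plan import *
ang()
s=r.get_state();print(s['qd'].round(3),s['q'].round(3),s['eef_rot'])
rows(15,[-1]*2+[-2]*9,s['tool_pos'][:2]*1000)
```

```text
t 9.4 n 14.77 rad 31.83 F [-1.7 -2.1  7.2] open 0.172 gf 20.0 z 0.1068
[-0.    -0.    -0.002  0.001 -0.    -0.001 -0.001] [ 0.028  0.868 -0.121  1.638  0.16   0.65  -1.475] [ 0.99055912  0.13704439 -0.0028613   0.00180812]
[-2.1, -3.3, 0, 0, 0, 0, 1],[-3.4, -3.6, 0, 0, 0, 0, 1],[-8.3, -5.6, 0, 0, 0, 0, 1],[-9.6, -2.7, 0, 0, 0, 0, 1],[-10.0, 0.3, 0, 0, 0, 0, 1],[-9.4, 3.5, 0, 0, 0, 0, 1],[-7.9, 6.2, 0, 0, 0, 0, 1],[-5.6, 8.3, 0, 0, 0, 0, 1],[-2.7, 9.6, 0, 0, 0, 0, 1],[0.4, 10.0, 0, 0, 0, 0, 1],[3.5, 9.4, 0, 0, 0, 0, 1],
end [577.90270943   8.76762236] -5
```

Request:
step_arm --pt "-2.1 -3.3 0 0 0 0 1" --pt "-3.4 -3.6 0 0 0 0 1" --pt "-8.3 -5.6 0 0 0 0 1" --pt "-9.6 -2.7 0 0 0 0 1" --pt "-10.0 0.3 0 0 0 0 1" --pt "-9.4 3.5 0 0 0 0 1" --pt "-7.9 6.2 0 0 0 0 1" --pt "-5.6 8.3 0 0 0 0 1" --pt "-2.7 9.6 0 0 0 0 1" --pt "0.4 10.0 0 0 0 0 1" --pt "3.5 9.4 0 0 0 0 1"

```text
clock: 10.5
tool_pos: [0.5778, 0.0106, 0.1069]
eef_rot: [0.99, 0.138, -0.002, 0.001]
contact_force: [0.3, -2.6, 5.4]
opening: 0.17
finger_force: 20.0
```

Run:
```python
from plan import *
ang()
s=r.get_state();p=s['tool_pos'][:2]*1000; print(p,s['eef_rot'])
rows(35,[-2]*13+[-1]*4,p)
```

```text
t 10.5 n 34.7 rad 32.97 F [ 0.3 -2.6  5.4] open 0.17 gf 20.0 z 0.1069
[577.80569424  10.62310365] [ 0.99048982  0.13755871 -0.00244571  0.00123969]
[6.3, 6.1, 0, 0, 0, 0, 1],[8.3, 5.5, 0, 0, 0, 0, 1],[9.6, 2.8, 0, 0, 0, 0, 1],[10.0, -0.4, 0, 0, 0, 0, 1],[9.4, -3.5, 0, 0, 0, 0, 1],[7.9, -6.2, 0, 0, 0, 0, 1],[5.5, -8.3, 0, 0, 0, 0, 1],[2.8, -9.6, 0, 0, 0, 0, 1],[-0.4, -10.0, 0, 0, 0, 0, 1],[-3.5, -9.4, 0, 0, 0, 0, 1],[-6.2, -7.9, 0, 0, 0, 0, 1],[-8.3, -5.6, 0, 0, 0, 0, 1],[-9.6, -2.7, 0, 0, 0, 0, 1],[-5.0, -0.2, 0, 0, 0, 0, 1],[-5.0, 0.6, 0, 0, 0, 0, 1],[-4.9, 1.3, 0, 0, 0, 0, 1],[-4.5, 2.1, 0, 0, 0, 0, 1],
end [590.20569424 -34.77689635] 5
```

Request:
step_arm --pt "6.3 6.1 0 0 0 0 1" --pt "8.3 5.5 0 0 0 0 1" --pt "9.6 2.8 0 0 0 0 1" --pt "10.0 -0.4 0 0 0 0 1" --pt "9.4 -3.5 0 0 0 0 1" --pt "7.9 -6.2 0 0 0 0 1" --pt "5.5 -8.3 0 0 0 0 1" --pt "2.8 -9.6 0 0 0 0 1" --pt "-0.4 -10.0 0 0 0 0 1" --pt "-3.5 -9.4 0 0 0 0 1" --pt "-6.2 -7.9 0 0 0 0 1" --pt "-8.3 -5.6 0 0 0 0 1" --pt "-9.6 -2.7 0 0 0 0 1" --pt "-5.0 -0.2 0 0 0 0 1" --pt "-5.0 0.6 0 0 0 0 1" --pt "-4.9 1.3 0 0 0 0 1" --pt "-3.5 1.7 0 0 0 0 1" --pt "0 0 0 0 0 0 1" --pt "0 0 0 0 0 0 1"

```text
clock: 12.4
tool_pos: [0.5916, -0.035, 0.107]
eef_rot: [0.99, 0.138, -0.002, 0.001]
contact_force: [-1.6, -4.4, 6.0]
opening: 0.178
finger_force: 20.0
```

Run:
```python
from plan import *
ang()
s=r.get_state();p=s['tool_pos'][:2]*1000; print(p,s['eef_rot'])
im,d,c=snap('wrist','w5.png'); np.savez('w5.npz',d=d,K=c['intrinsics'],D=c['dist_coeffs'],T=c['pose'])
```

```text
t 12.4 n 5.27 rad 31.55 F [-1.6 -4.4  6. ] open 0.178 gf 20.0 z 0.107
[591.57067868 -34.96301042] [ 0.99045135  0.13783742 -0.0023264   0.00124584]
```

View pics/w5.png

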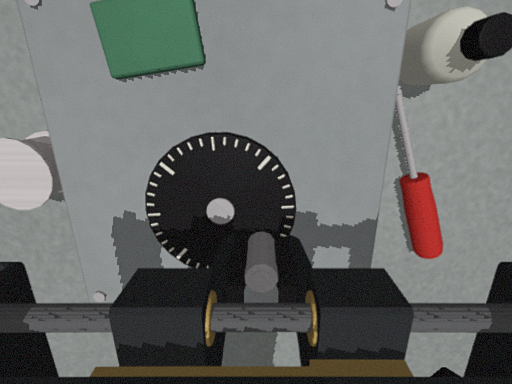

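The picture shows the hub at (220,210) and long marks at (213,143), (264,162), (167,168) and (182,252).

Run:
```python
from plan import *
z=np.load('w5.npz'); c=dict(intrinsics=z['K'],dist_coeffs=z['D'],pose=z['T'])
k=onplane(c,(220,210),.099);print(k)
for uv in [(213,143),(264,162),(167,168),(182,252)]:
    p=onplane(c,uv,.097)-k; a=np.degrees(np.arctan2(p[1],p[0])); print(((a-195.8)%360/9)%5)
rows(5.27,[.73]+[1]*10,r.get_state()['tool_pos'][:2]*1000)
```

```text
[ 0.60572775 -0.00716978  0.099     ]
0.3764877134472613
0.29990368304070003
0.49825097206261404
0.44675540125806634
[3.2, -1.9, 0, 0, 0, 0, 1],[4.8, -1.3, 0, 0, 0, 0, 1],[5.0, -0.6, 0, 0, 0, 0, 1],[5.0, 0.2, 0, 0, 0, 0, 1],[4.9, 1.0, 0, 0, 0, 0, 1],[4.8, 1.7, 0, 0, 0, 0, 1],[4.3, 2.5, 0, 0, 0, 0, 1],[4.0, 3.1, 0, 0, 0, 0, 1],[3.4, 3.7, 0, 0, 0, 0, 1],[2.8, 4.1, 0, 0, 0, 0, 1],[2.1, 4.6, 0, 0, 0, 0, 1],
end [635.86461518 -17.85086132] 16.0
```

Request:
step_arm --pt "-1.3 0.6 0 0 0 0 1" --pt "0 0 0 0 0 0 1" --pt "0 0 0 0 0 0 1"

```text
clock: 12.75
tool_pos: [0.5905, -0.0345, 0.107]
eef_rot: [0.99, 0.138, -0.002, 0.001]
contact_force: [-0.3, -4.8, 6.2]
opening: 0.175
finger_force: 20.0
```

Request:
step_arm --pt "4.2 -2.1 0 0 0 0 1" --pt "4.8 -1.3 0 0 0 0 1" --pt "5.0 -0.6 0 0 0 0 1" --pt "5.0 0.2 0 0 0 0 1" --pt "4.9 1.0 0 0 0 0 1" --pt "4.8 1.7 0 0 0 0 1" --pt "4.3 2.5 0 0 0 0 1" --pt "4.0 3.1 0 0 0 0 1" --pt "3.4 3.7 0 0 0 0 1" --pt "2.8 4.1 0 0 0 0 1" --pt "2.1 4.6 0 0 0 0 1" --pt "0 0 0 0 0 0 1"

```text
clock: 13.95
tool_pos: [0.6367, -0.0143, 0.1069]
eef_rot: [0.99, 0.139, -0.001, -0.0]
contact_force: [-0.0, 0.3, 5.7]
opening: 0.176
finger_force: 20.0
```

Run:
```python
from plan import *
ang(); p=r.get_state()['tool_pos'][:2]*1000
n=((np.degrees(np.arctan2(*(p-C)[::-1]))-Y)%360)/9
rows(n,[.4]*8,p)
```

```text
t 13.95 n 16.74 rad 31.78 F [-0.   0.3  5.7] open 0.176 gf 20.0 z 0.1069
[0.6, 1.9, 0, 0, 0, 0, 1],[0.3, 2.0, 0, 0, 0, 0, 1],[0.2, 2.0, 0, 0, 0, 0, 1],[0.0, 2.0, 0, 0, 0, 0, 1],[-0.1, 2.0, 0, 0, 0, 0, 1],[-0.2, 2.0, 0, 0, 0, 0, 1],[-0.3, 2.0, 0, 0, 0, 0, 1],[-0.5, 2.0, 0, 0, 0, 0, 1],
end [636.69099542   1.64821884] 19.937527088718802
```

Request:
step_arm --pt "0.4 1.9 0 0 0 0 1" --pt "0.3 2.0 0 0 0 0 1" --pt "0.2 2.0 0 0 0 0 1" --pt "0.0 2.0 0 0 0 0 1" --pt "0 0 0 0 0 0 1"

```text
clock: 14.45
tool_pos: [0.6378, -0.0071, 0.1069]
eef_rot: [0.99, 0.139, -0.001, -0.0]
contact_force: [-0.9, -1.6, 4.2]
opening: 0.172
finger_force: 20.0
```

Request:
step_arm --pt "-0.1 1 0 0 0 0 1" --pt "0 1 0 0 0 0 1" --pt "0 0 0 0 0 0 1"

```text
clock: 14.75
tool_pos: [0.6379, -0.0055, 0.1069]
eef_rot: [0.99, 0.138, -0.001, 0.0]
contact_force: [-0.8, -3.3, 4.6]
opening: 0.177
finger_force: 20.0
```

Request:
step_arm --pt "-0.1 1 0 0 0 0 1" --pt "-0.1 1 0 0 0 0 1" --pt "0 0 0 0 0 0 1"

```text
clock: 15.05
tool_pos: [0.6377, -0.0024, 0.1069]
eef_rot: [0.99, 0.139, -0.001, -0.001]
contact_force: [-2.0, -2.0, 4.1]
opening: 0.171
finger_force: 20.0
```

Request:
step_arm --pt "-0.2 1 0 0 0 0 1" --pt "-0.2 1 0 0 0 0 1" --pt "0 0 0 0 0 0 1"

```text
clock: 15.35
tool_pos: [0.6375, -0.0012, 0.107]
eef_rot: [0.99, 0.139, -0.0, -0.0]
contact_force: [-2.0, -0.8, 2.0]
opening: 0.172
finger_force: 20.0
```

Request:
step_arm --pt "-0.2 1 0 0 0 0 1" --pt "-0.2 1 0 0 0 0 1" --pt "0 0 0 0 0 0 1"

```text
clock: 15.65
tool_pos: [0.6368, 0.0018, 0.1069]
eef_rot: [0.99, 0.139, -0.001, -0.001]
contact_force: [-5.0, 0.0, 3.7]
opening: 0.175
finger_force: 20.0
```

Request:
step_arm --pt "-0.4 1 0 0 0 0 1" --pt "-0.4 1 0 0 0 0 1" --pt "0 0 0 0 0 0 1"

```text
clock: 15.95
tool_pos: [0.6366, 0.0028, 0.107]
eef_rot: [0.99, 0.139, -0.0, -0.0]
contact_force: [-4.0, -0.6, 2.5]
opening: 0.172
finger_force: 20.0
```

Request:
step_arm --pt "-0.4 1 0 0 0 0 1" --pt "-0.4 1 0 0 0 0 1" --pt "0 0 0 0 0 0 1"

```text
clock: 16.25
tool_pos: [0.6359, 0.0047, 0.107]
eef_rot: [0.99, 0.139, -0.0, 0.0]
contact_force: [-3.2, -1.1, 1.1]
opening: 0.17
finger_force: 20.0
```

Request:
step_arm --pt "-0.5 1 0 0 0 0 1" --pt "-0.5 1 0 0 0 0 1" --pt "0 0 0 0 0 0 1"

```text
clock: 16.55
tool_pos: [0.635, 0.0066, 0.1071]
eef_rot: [0.99, 0.139, 0.0, 0.0]
contact_force: [-1.3, -0.6, 0.4]
opening: 0.174
finger_force: 20.0
```

Request:
step_arm --pt "-0.5 1 0 0 0 0 1" --pt "-0.5 1 0 0 0 0 1" --pt "0 0 0 0 0 0 1"

```text
clock: 16.85
tool_pos: [0.6347, 0.0075, 0.1071]
eef_rot: [0.99, 0.138, 0.001, 0.001]
contact_force: [0.4, -4.0, -2.6]
opening: 0.173
finger_force: 20.0
```

Request:
step_arm --pt "-0.5 1 0 0 0 0 1" --pt "-0.5 1 0 0 0 0 1" --pt "0 0 0 0 0 0 1"

```text
clock: 17.15
tool_pos: [0.6344, 0.0083, 0.1072]
eef_rot: [0.99, 0.138, 0.001, 0.002]
contact_force: [3.6, -6.6, -4.7]
opening: 0.174
finger_force: 20.0
```

Run:
```python
from plan import *
ang(); print(r.get_state()['moment'])
```

```text
t 17.15 n 21.34 rad 32.36 F [ 3.6 -6.6 -4.7] open 0.174 gf 20.0 z 0.1072
[-1.32007567 -0.68049754 -0.02831422]
```

Request:
step_arm --pt "-0.4 0.8 0 0 0 0 1" --pt "0 0 0 0 0 0 1"

```text
clock: 17.35
tool_pos: [0.6343, 0.0086, 0.1072]
eef_rot: [0.99, 0.138, 0.002, 0.002]
contact_force: [4.6, -7.3, -4.6]
opening: 0.171
finger_force: 20.0
```

Request:
step_arm --pt "0.6 -1 0 0 0 0 1" --pt "0.6 -1 0 0 0 0 1" --pt "0.6 -1 0 0 0 0 1" --pt "0 0 0 0 0 0 1"

```text
clock: 17.75
tool_pos: [0.6347, 0.0077, 0.1071]
eef_rot: [0.99, 0.138, 0.0, 0.0]
contact_force: [2.2, -4.6, -2.8]
opening: 0.168
finger_force: 20.0
```

Request:
step_arm --pt "0.6 -1 0 0 0 0 1" --pt "0.6 -1 0 0 0 0 1" --pt "0.6 -1 0 0 0 0 1" --pt "0 0 0 0 0 0 1"

```text
clock: 18.15
tool_pos: [0.6351, 0.0065, 0.1071]
eef_rot: [0.99, 0.139, -0.001, -0.001]
contact_force: [-2.3, -1.4, 0.2]
opening: 0.168
finger_force: 20.0
```

Request:
step_arm --pt "0.5 -1 0 0 0 0 1" --pt "0.5 -1 0 0 0 0 1" --pt "0.5 -1 0 0 0 0 1" --pt "0 0 0 0 0 0 1"

```text
clock: 18.55
tool_pos: [0.6368, 0.0026, 0.107]
eef_rot: [0.99, 0.138, -0.001, -0.0]
contact_force: [-5.2, -1.3, 1.0]
opening: 0.174
finger_force: 20.0
```

```bash
cat > ph.py <<'E'
from plan import *
def phase():
    im,d,c=snap('wrist'); g=cv2.cvtColor(im,cv2.COLOR_BGR2GRAY).astype(np.float32)
    T=np.array(c['pose']); a=np.radians(np.arange(0,360,.5)); best=[]
    S=0
    for R in (36,36.5,37,37.5):
        W=np.c_[605.5+R*np.cos(a),-7.3+R*np.sin(a),0*a+97]/1000
        X=(W-T[:3,3])@T[:3,:3]; X=X*[1,-1,-1]
        uv=cv2.projectPoints(X,np.zeros(3),np.zeros(3),np.array(c['intrinsics']),np.array(c['dist_coeffs']))[0][:,0].astype(np.float32)
        S=S+cv2.remap(g,uv[:,0].copy(),uv[:,1].copy(),cv2.INTER_LINEAR)[:,0]
    S=S/4
    from scipy.signal import find_peaks
    pk,_=find_peaks(S,prominence=40)
    print('peaks deg,mod5:',[(float(np.degrees(a[i])),round(float((np.degrees(a[i])-Y)/9%5),2),int(S[i])) for i in pk])
    ang()
E
python3 -c "
from ph import *
phase()"
```

```text
peaks deg,mod5: [(12.5, 4.63, 72), (165.5, 1.63, 84), (226.5, 3.41, 83)]
t 18.6 n 20.11 rad 32.41 F [-5.9 -1.3  0.3] open 0.176 gf 20.0 z 0.107
```

Run:
```python
from plan import *
im,d,c=snap('wrist'); np.savez('w6.npz',K=c['intrinsics'],D=c['dist_coeffs'],T=c['pose'])
cv2.imwrite('pics/w6.png',cv2.resize(im[180:310,110:370],(800,400),interpolation=cv2.INTER_CUBIC))
```

```text
(no output)
```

View pics/w6.png

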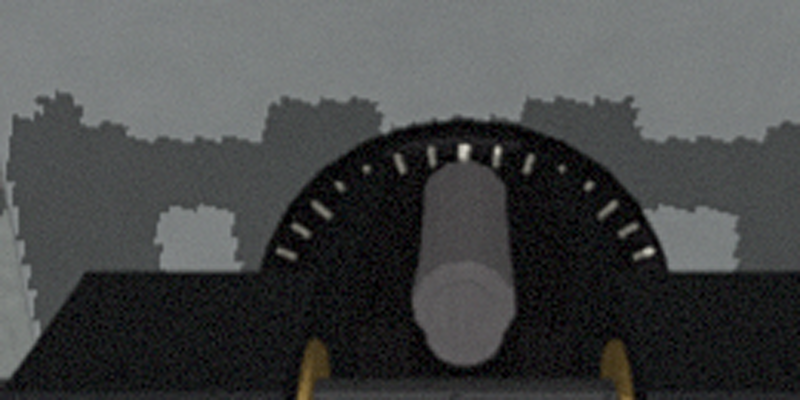

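The crop shows the post top at crop (464,300), with the zero mark right behind it at (464,152), which is full-image (260.8,229.4). Left and right neighbours are at (401,162) and (529,163).

Run:
```python
from plan import *
z=np.load('w6.npz'); c=dict(intrinsics=z['K'],dist_coeffs=z['D'],pose=z['T'])
k=np.array([.6055,-.0073,0])
for u,v,m in [(464,152,0),(431,156,-1),(497,156,1),(401,162,-2),(529,163,2),(287,253,-6.),(642,253,6)]:
    p=onplane(c,(110+u/3.077,180+v/3.077),.097)-k; a=np.degrees(np.arctan2(p[1],p[0])); print(m,np.hypot(*p[:2]).round(4),(a-Y)%360/9)
```

```text
0 0.0404 19.994437301940348
-1 0.04 21.038833869782078
1 0.0401 18.950250759571205
-2 0.0402 22.01142603795133
2 0.0402 17.907663413235678
-6.0 0.0403 27.18084590729871
6 0.0408 12.81705271356667
```

Request:
step_arm --pt "0.3 -1 0 0 0 0 1" --pt "0.2 -1 0 0 0 0 1" --pt "0.1 -1 0 0 0 0 1" --pt "0 0 0 0 0 0 1"

```text
clock: 19.05
tool_pos: [0.6368, 0.0014, 0.107]
eef_rot: [0.99, 0.139, -0.001, -0.001]
contact_force: [-5.5, 2.7, 2.2]
opening: 0.173
finger_force: 20.0
```

```bash
python3 -c "
from plan import *
ang()"
```

```text
t 19.05 n 19.9 rad 32.1 F [-5.5  2.7  2.2] open 0.173 gf 20.0 z 0.107
```

Request:
step_arm --pt "0.1 -1 0 0 0 0 1" --pt "0.1 -1 0 0 0 0 1" --pt "0 0 0 0 0 0 1"

```text
clock: 19.35
tool_pos: [0.6369, 0.0008, 0.107]
eef_rot: [0.99, 0.139, -0.001, -0.002]
contact_force: [-6.6, 3.3, 3.1]
opening: 0.173
finger_force: 20.0
```

Run:
```python
from plan import *
ang()
im,d,c=snap('wrist'); g=im[220:250,200:330].max(2)
# zero-mark column estimate along row band at marks
b=im[226:234,235:290].max(2).astype(float).mean(0); print(b.round().astype(int).tolist())
z=np.load('w6.npz'); print(np.array(c['pose'])[:2,3]-z['T'][:2,3])
```

```text
t 19.35 n 19.78 rad 31.98 F [-6.6  3.3  3.1] open 0.173 gf 20.0 z 0.107
[22, 20, 28, 60, 85, 64, 36, 23, 23, 25, 23, 25, 24, 40, 103, 108, 57, 24, 23, 31, 35, 36, 30, 60, 142, 157, 158, 104, 41, 29, 28, 28, 24, 21, 36, 101, 134, 82, 30, 15, 24, 26, 22, 25, 23, 33, 59, 57, 34, 18, 17, 15, 15, 16, 19]
[ 0.00022537 -0.00214055]
```

Request:
step_arm --pt "0.1 -1 0 0 0 0 1" --pt "0 -1 0 0 0 0 1" --pt "0 0 0 0 0 0 1"

```text
clock: 19.7
tool_pos: [0.6368, 0.0002, 0.1071]
eef_rot: [0.99, 0.14, -0.001, -0.003]
contact_force: [-6.8, 5.2, 4.3]
opening: 0.172
finger_force: 20.0
```

Request:
step_arm --pt "0 -1 0 0 0 0 1" --pt "0 -1 0 0 0 0 1" --pt "0 0 0 0 0 0 1"

```text
clock: 20.0
tool_pos: [0.6368, -0.0005, 0.1071]
eef_rot: [0.99, 0.14, -0.001, -0.004]
contact_force: [-7.5, 7.5, 4.0]
opening: 0.175
finger_force: 20.0
```

Both directions now build up force, so the fence has dropped in. I'll relax the load, release the post and go to the pull.

Request:
step_arm --pt "-0.1 2 0 0 0 0 1" --pt "-0.3 2 0 0 0 0 1" --pt "-0.2 1 0 0 0 0 1" --pt "-0.2 1 0 0 0 0 1" --pt "0 0 0 0 0 0 1"

```text
clock: 20.5
tool_pos: [0.6368, 0.0016, 0.107]
eef_rot: [0.99, 0.139, -0.001, -0.001]
contact_force: [-5.2, 0.8, 1.6]
opening: 0.172
finger_force: 20.0
```

Request:
step_arm --pt "0 0 0 0 0 0 0.6" --pt "0 0 0 0 0 0 0.4" --pt "0 0 0 0 0 0 0.3" --pt "0 0 20 0 0 0 0.3" --pt "0 0 35 0 0 0 0.3" --pt "0 0 35 0 0 0 0.3" --pt "0 0 0 0 0 0 0.3"

```text
clock: 21.2
tool_pos: [0.642, -0.0005, 0.2025]
eef_rot: [0.99, 0.138, 0.006, 0.0]
contact_force: [-0.1, 0.0, 0.0]
opening: 0.701
finger_force: 0.0
```

Run:
```python
from plan import *
s=r.get_state(); print(s['tool_pos'],s['eef_rot'],s['contact_force'])
im,d,c=snap('wrist'); np.savez('w7.npz',d=d,K=c['intrinsics'],D=c['dist_coeffs'],T=c['pose']); cv2.imwrite('pics/w7.png',im)
P=np.array([512.1,-33.8,43]); print(P-s['tool_pos']*1000)
```

```text
[ 6.42008250e-01 -5.13433846e-04  2.02534533e-01] [9.90398894e-01 1.38109458e-01 5.96522938e-03 4.73715026e-04] [-0.11063604  0.0363531   0.04405673]
[-129.90824956  -33.28656615 -159.53453323]
```

View pics/w7.png

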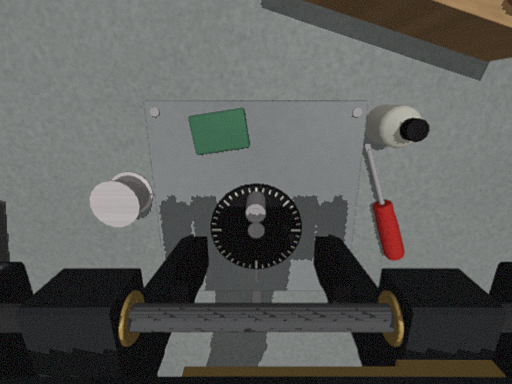

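The picture shows the fingers clear, with the post at (256,211), the hub at (256,230) and a reading of about 20. Everything else is in place. Now to the pull.

Request:
step_arm --pt "-20 -5 0 0 0 0 0.3" --pt "-30 -8 0 0 0 0 0.3" --pt "-30 -8 0 0 0 0 0.3" --pt "-30 -7 0 0 0 0 0.3" --pt "-20 -5.3 0 0 0 0 0.3" --pt "0 0 0 0 0 0 0.3" --pt "0 0 -30 0 0 0 0.3" --pt "0 0 -40 0 0 0 0.3" --pt "0 0 -30 0 0 0 0.3" --pt "0 0 0 0 0 0 0.3"

```text
clock: 22.25
tool_pos: [0.5065, -0.0333, 0.0935]
eef_rot: [0.99, 0.139, -0.003, -0.001]
contact_force: [-0.8, -0.5, 0.2]
opening: 0.702
finger_force: 0.0
```

Run:
```python
from plan import *
s=r.get_state(); print(s['tool_pos'],s['eef_rot'],s['contact_force'])
P=np.array([512.1,-33.8,43]); print(P-s['tool_pos']*1000)
```

```text
[ 0.50652597 -0.03329348  0.09349368] [ 9.90296566e-01  1.38937332e-01 -2.97637332e-03 -5.19480897e-04] [-0.75222897 -0.48098552  0.23600845]
[  5.5740256   -0.5065188  -50.49367622]
```

Request:
step_arm --pt "4.5 -0.5 -10 0 0 0 0.3" --pt "0 0 -20 0 0 0 0.3" --pt "0 0 -15 0 0 0 0.3" --pt "0 0 -5 0 0 0 0.3" --pt "0 0 0 0 0 0 0.6" --pt "0 0 0 0 0 0 1" --pt "0 0 0 0 0 0 1" --pt "0 0 0 0 0 0 1" --pt "0 0 0 0 0 0 1" --force 25

```text
clock: 23.15
tool_pos: [0.5125, -0.0344, 0.0476]
eef_rot: [0.99, 0.138, 0.0, 0.0]
contact_force: [-0.1, 0.6, -0.2]
opening: 0.269
finger_force: 0.0
```

Request:
step_arm --pt "-2 -0.6 0 0 0 0 1" --pt "-3 -0.8 0 0 0 0 1" --pt "-3 -0.8 0 0 0 0 1" --pt "0 0 0 0 0 0 1"

```text
clock: 23.55
tool_pos: [0.5036, -0.035, 0.0473]
eef_rot: [0.99, 0.139, -0.0, -0.001]
contact_force: [-0.7, 4.9, 3.6]
opening: 0.134
finger_force: 25.0
```

Request:
step_arm --pt "-3 -0.8 0 0 0 0 1" --pt "-4 -1.1 0 0 0 0 1" --pt "-4 -1.1 0 0 0 0 1" --pt "0 0 0 0 0 0 1"

```text
clock: 23.95
tool_pos: [0.4922, -0.0382, 0.0473]
eef_rot: [0.99, 0.139, -0.0, -0.001]
contact_force: [-1.6, 5.3, 3.4]
opening: 0.129
finger_force: 25.0
```

Run:
```python
from plan import *
ang(); im,d,c=snap('side')
# pull tip + drawer gap via top view depth not visible; side: print depth-derived pull front
```

```text
t 23.95 n 39.96 rad 117.85 F [-1.6  5.3  3.4] open 0.129 gf 25.0 z 0.0473
```

Request:
step_arm --pt "-6 -1.7 0 0 0 0 1" --pt "-6 -1.7 0 0 0 0 1" --pt "-6 -1.7 0 0 0 0 1" --pt "-6 -1.7 0 0 0 0 1" --pt "-6 -1.7 0 0 0 0 1" --pt "-6 -1.7 0 0 0 0 1" --pt "-6 -1.7 0 0 0 0 1" --pt "-6 -1.7 0 0 0 0 1" --pt "-6 -1.7 0 0 0 0 1" --pt "-6 -1.7 0 0 0 0 1" --pt "0 0 0 0 0 0 1" --pt "0 0 0 0 0 0 1"

```text
clock: 25.2
tool_pos: [0.4318, -0.0552, 0.0474]
eef_rot: [0.99, 0.14, -0.003, -0.002]
contact_force: [-1.8, 5.9, -7.4]
opening: 0.133
finger_force: 25.0
```

Request:
step_arm --pt "0 0 0 0 0 0 0.6" --pt "0 0 0 0 0 0 0.3" --pt "0 0 0 0 0 0 0.3" --pt "0 0 0 0 0 0 0.3" --pt "0 0 20 0 0 0 0.3" --pt "0 0 40 0 0 0 0.3" --pt "0 0 40 0 0 0 0.3" --pt "0 0 40 0 0 0 0.3" --pt "0 0 0 0 0 0 0.3"

```text
clock: 26.1
tool_pos: [0.4369, -0.0572, 0.1923]
eef_rot: [0.99, 0.138, 0.004, 0.001]
contact_force: [-0.2, 0.1, -0.1]
opening: 0.699
finger_force: 0.0
```

Run:
```python
from plan import *
s=r.get_state(); print(s['clock'],s['tool_pos'],s['contact_force'],s['opening'])
im,d,c=snap('wrist','w8.png')
T=np.array(c['pose']); v,u=np.mgrid[0:384:1,0:512:1]
uv=np.stack([u.ravel(),v.ravel()],1).astype(np.float32)[:,None]
q=cv2.undistortPoints(uv,np.array(c['intrinsics']),np.array(c['dist_coeffs']))[:,0]
W=T[:3,3]+(np.c_[q[:,0],-q[:,1],-np.ones(len(q))]*d.ravel()[:,None])@T[:3,:3].T
a=np.radians(15.8); e=np.array([np.cos(a),np.sin(a)]); f=np.array([-np.sin(a),np.cos(a)])
L=(W[:,:2]-[.6054,-.0074]); x=L@e; y=L@f
m=(abs(y)<.09)&(x<-.082)&(x>-.25)&(W[:,2]>.03)&(W[:,2]<.09)
print(m.sum()); 
if m.sum(): print(np.histogram(x[m],bins=np.arange(-.25,-.08,.01)))
```

```text
26.1 [ 0.43692941 -0.05724088  0.19232225] [-0.22676607  0.08994694 -0.08901009] 0.699443168792948
3867
(array([   0,    0,    0,    0,    0,   43,  116,  117, 2827,   90,   92,
         91,   97,   99,   99,  114]), array([-0.25, -0.24, -0.23, -0.22, -0.21, -0.2 , -0.19, -0.18, -0.17,
       -0.16, -0.15, -0.14, -0.13, -0.12, -0.11, -0.1 , -0.09]))
```

```bash
python3 -c "
from plant import r
print(r.finish_job())"
```

```text
the job is handed in; nothing more can be done
None
```

The lock is open and the drawer stands about 7–8 cm out with its pull released, handed in at about 26 s; I did not touch the other things on the bench. The dial stopped near 14.8, then 5, then about 20.

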